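# Put the rolling pin away in the sliding-door chest

### The job

Baking is over: snap the rolling pin forward out of the two spring clips of its stand, lay it gently down inside the low white chest beside the pastry brush (slide the chest's top door further open first if there is not room), then slide the door fully shut against the frame without slamming it. Leave the other things on the table and on the chest standing where they are.

Things in the scene. Friction and masses are not known exactly. Their poses are not given: they have to be found in the camera images.
- pin: Plain wooden rolling pin, 192 mm long, about 0.18 kg. Barrel 44 mm in diameter, 120 mm long; at each end a handle 22 mm in diameter, 36 mm long. Origin at its centre, on the axis; its y axis runs along the pin. At the start it is held level in the stand's two clips by its handles, the barrel free between the posts.
- rack: Fixed dark wooden clip stand. Origin on the table under the clipped pin's axis; y along the pin, -x is forward, roughly to the robot. Base x -43 to +67, y -110 to +110, 14 mm high. Two posts 20 x 24 mm at y = -78 and +78, x +23 to +43, top 145 mm high, joined only by a low rail (top 51 mm high): a finger has free room behind the barrel.
- clips (a point): Midway between the stand's two sprung steel C-clips, on the pin's axis, 125 mm above the table; axes as the stand. One clip on the front of each post (y = -78 and +78 mm), 16 mm wide, 14 mm outer radius, flared lips, mouth opening forward (-x). A steady level forward pull of about 10 to 20 N on the pin spreads the jaws; its handles are clear of the lips after 30 mm.
- chest: Fixed low white chest with a sliding top door, x -125 to +335, y -130 to +130 mm, 80 mm high. Origin on the table under the middle of its top opening; +x points away from the robot. Inside: x -110 to +320, y -115 to +115, floor 10 mm above the table, 56 mm free height under the door. The pin fits in only across the chest (along its y).
- opening (a point): Middle of the chest's top opening, 80 mm above the table; axes as the chest. The opening runs from the near frame bar (x -125 to -110 mm, top 80 mm high) to the edge of the fixed cover at x +110, between side rails at y = -109 and +109 mm. The fixed cover (x +110 to +335, top 80 mm high) carries a bowl and a jam jar.
- door (a joint): Opening of the chest's door, m: 0 = shut against the near frame bar, 0.165 = fully open. Plywood panel, 235 mm long, 7 mm thick, top face 73 mm above the table, sliding along the chest's x under the fixed cover. Its leading edge is at chest x = -0.110 + this value; the chest is uncovered up to there. It stays where it is left; sliding takes about 3 N; mass 0.5 kg.
- pull_bar (a point): Middle of the top of the door's wooden pull bar, 92 mm above the table. The bar is 16 mm thick (chest x), 120 mm long (chest y) and stands 19 mm above the panel; its front face is flush with the door's leading edge, 8 mm nearer than this point. With the door fully open, 39 mm are free between the bar and the edge of the cover.
- brush: Wooden-handled pastry brush lying inside the chest across it, next to the near frame bar, 190 mm long, 30 mm wide, 18 mm high. Origin under its middle; its x axis runs along it.
- bowl: White ceramic bowl, 100 mm in diameter, 58 mm high, on the chest's fixed cover. Origin under its middle.
- jam_jar: Jam jar with a red lid, 68 mm in diameter, 95 mm high, on the chest's fixed cover. Origin under its middle.
- oil_bottle: Green glass bottle, 72 mm in diameter, 270 mm tall, standing behind the clip stand. Origin under its middle.
- tin: Food tin, 80 mm in diameter, 105 mm high, behind the clip stand. Origin under its middle.
- mug: Blue mug, 76 mm in diameter plus a handle of about 37 mm, 85 mm high, in front of the clip stand. Origin under its middle.
- sugar_jar: Glass jar with a metal lid, 80 mm in diameter, 125 mm high, in front of the clip stand. Origin under its middle.
Not all that is in view belongs to the job. What is meant by the pin is not yellow, and is the smaller of those in its own colour.

How it is judged:
By the outcome, as a careful person would: the job done as asked, in the order asked, and still so for the second after the job is handed in, with the robot touching nothing.
It also fails if it takes over 72 s, if anything falls off the work surface, if the arm or the gripper's body presses on something with over 40 N, if the wrist force passes 120 N, or if a joint passes its speed limit or range.

### The arm

A 6-joint arm with a two-finger parallel gripper is mounted at the origin on the work surface. World frame = base frame: x ahead of the robot, y to its left, z up, the work surface at z = 0. Lengths are in mm, angles in rad, forces in N, time in s.
With the tool pointing down it reaches from about 275 to 750 mm from the base axis. Payload 10.2 kg.
Tool frame: the origin (TCP) lies at the very end of the fingers, on their centre line; the grasp point (between the pads) lies 19 mm behind it; z points along the fingers, y is the line along which they close (so a half turn about z gives the same grasp; the last joint's range is limited). The gripper opens to 85 mm and grips with 20 to 120 N. Pads are 22 mm wide; open, the fingers measure 114 mm over their backs; the gripper's body (76 mm by 85 mm) begins 54 mm behind the grasp point. The pads swing forward as they close: fully open they stand 13 mm farther back than shut.
Start: joints at [-1.551, 0.313, 1.498, -0, 1.331, -0.223], TCP at [126.208, -509.61, 231.294] pointing down, gripper open.
Joint ranges: [-2.94, 2.94], [-0.97, 2.17], [0.19, 2.56], [-1.23, 4.37], [0.02, 3.11], [-2.88, 2.88]. Speed limits (rad/s): [2.39, 2.39, 3.01, 3.14, 3.14, 3.14].

### API

Orientations are given as a unit quaternion [w, x, y, z].
In Python, from rig import * gives the robot as it stands. The module is installed in compiled form; this text tells all that it offers.
- The arm moves only by the shell command python3 -m crank 'ROWS' [FORCE]. ROWS is JSON, a list that holds one entry, the list of rows, each a list of 7 numbers: the shift along the tool's x, y, z in units of 25 mm (1.0 is 25 mm), then the turn, a rotation vector about the tool's x, y, z in units of 8 degrees (1.0 is 8 degrees), then the finger opening in mm, from 0 to 85.4. A call has exactly 8 rows; each row shifts and turns the commanded pose from where the row before left it, along the tool's axes as they then stand; what a row does not reach is not made up. A row lasts 1/10 s, in which the tool goes at most 50 mm and 8.59 degrees, less where a joint would pass 70% of its speed; a pose out of reach is approached as far as the arm can. A call is refused whole if a number of a shift passes 1 or a number of a turn 1, either way. A call with a gripper value outside its range is refused whole. The fingers move at their own pace and stop on an object; FORCE is the grip in N (left out, the last holds). Time passes only in rows, so rows that do not move let the fingers close, or fill a call up. It gives the time, the measured TCP pose, the force, the opening and the grip force at its end, in the units of the state.
- sense(): the state, without advancing time (a new reading comes with each control period).
- capture(name): name is "side" or "top"; returns the picture (420x560x3 uint8, blue, green, red); there is no depth.
- camera_model(name): a dict with "fx", "fy", "cx", "cy" (pixels), "k1" (the pictures are not rectified: a ray, as slopes to the right and down, at radius r is drawn at 1 + k1 r^2 times it, then the intrinsics apply), "world_from_camera" (4x4, takes a point from camera to world coordinates). Camera axes: x right, y up, looking along -z (the intrinsics and any distortion apply to the point x, -y, -z); pixel columns grow to the right and rows downward; lengths in mm; the calibration is good to about 2 mm. A picture is of the moment at which its call begins. camera_model takes no time and is no camera call.
- finish_job(): hands the job in; it is judged then, once.
The state is a dict: "time_s": time; "joints": joint angles; "dq": joint speeds; "tau": joint torques, N m; "eef_pos": TCP position; "ee_rot": TCP orientation; "force": force on the tool from outside, world axes, zero at the start; "wrist_torque": the same for the moment, N m; "grip_width": opening from 0.0 (shut) to 1.0 (fully open); "grip_force": force on a finger pad.
Only numpy, scipy, OpenCV 4.12 (cv2) and the standard library are available. Lean on these libraries where they do the work, as an engineer would, in place of code of your own. Each camera call takes 0.05 s, during which the arm holds its last target. There are 200 camera calls.

## Working session

There is one attempt and no reset: what is moved stays moved. The work goes in short steps, Python scripts to look and compute and a shell command to move; the robot and the scene stay as the last step left them, time stands still between calls to the robot, and variables do not carry over. Pictures are saved under pics/ and viewed, at most 10 in all, crops included, and the job is handed in when it is done.

```bash
mkdir -p pics
cat > h.py <<'E'
from rig import *
import numpy as np, cv2
from scipy.spatial.transform import Rotation as R
def ray(name,u,v):
    c=camera_model(name);K=np.array([[c["fx"],0,c["cx"]],[0,c["fy"],c["cy"]],[0,0,1.]])
    p=cv2.undistortPoints(np.array([[[u,v]]],float),K,np.array([c["k1"],0,0,0.]))[0,0]
    T=np.array(c["world_from_camera"]);return T[:3,3],T[:3,:3]@np.array([p[0],-p[1],-1])
def at(name,u,v,z):
    o,d=ray(name,u,v);return (o+d*(z-o[2])/d[2]).round(1)
def proj(name,P):
    c=camera_model(name);T=np.array(c["world_from_camera"]);q=T[:3,:3].T@(np.array(P,float)-T[:3,3])
    x,y=q[0]/-q[2],-q[1]/-q[2];s=1+c["k1"]*(x*x+y*y)
    return np.array([c["fx"]*x*s+c["cx"],c["fy"]*y*s+c["cy"]]).round(1)
E
python3 - <<'E'
from h import *
for n in("top","side"):
    cv2.imwrite(f"pics/{n}0.png",cv2.resize(capture(n),(800,600)))
    c=camera_model(n);print(n,c["fx"],c["k1"],np.array(c["world_from_camera"]).round(2).tolist())
s=sense();print(s)
print(R.from_quat(s["ee_rot"],scalar_first=True).as_matrix().round(3))
E
```

```text
top 400.36185189520944 -0.005055001344814535 [[-0.01, 0.99, -0.11, 427.77], [-1.0, -0.01, 0.01, -70.86], [0.01, 0.11, 0.99, 1116.57], [0.0, 0.0, 0.0, 1.0]]
side 382.01997922850495 -0.0775367458823396 [[-0.98, 0.14, -0.13, 375.33], [-0.19, -0.72, 0.67, 607.94], [-0.0, 0.69, 0.73, 861.01], [0.0, 0.0, 0.0, 1.0]]
{'time_s': 0.1, 'joints': array([-1.55143350e+00,  3.13379851e-01,  1.49835271e+00, -2.28696250e-05,
        1.33101019e+00, -2.23403831e-01]), 'dq': array([ 0.00247136, -0.00204098, -0.00356247, -0.0002203 ,  0.00014898,
        0.00013878]), 'tau': array([ 2.70466116e-03, -4.12900651e+01, -2.60146576e+01, -2.65128656e-04,
        2.93164790e-03, -1.36476712e-05]), 'eef_pos': array([ 126.18027105, -509.37333487,  230.80273206]), 'ee_rot': array([-5.73189389e-04,  9.92641591e-01,  1.21088153e-01,  4.75166644e-05]), 'force': array([-0.39400484, -0.45156776, -0.81114072]), 'wrist_torque': array([-0.02668359,  0.00246169, -0.05497513]), 'grip_force': 0.0, 'grip_width': 1.0006546620008006}
[[ 0.971  0.24  -0.   ]
 [ 0.24  -0.971  0.001]
 [ 0.    -0.001 -1.   ]]
```

View pics/top0.png

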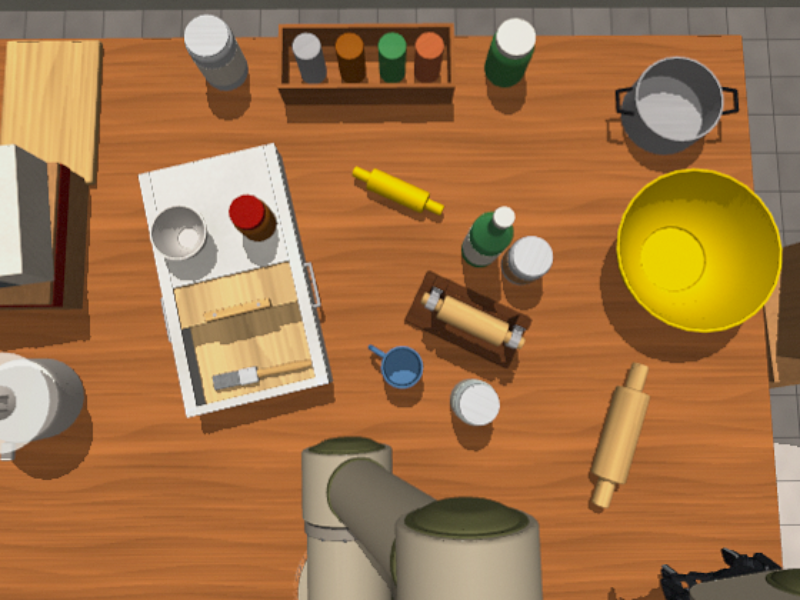

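View pics/side0.png

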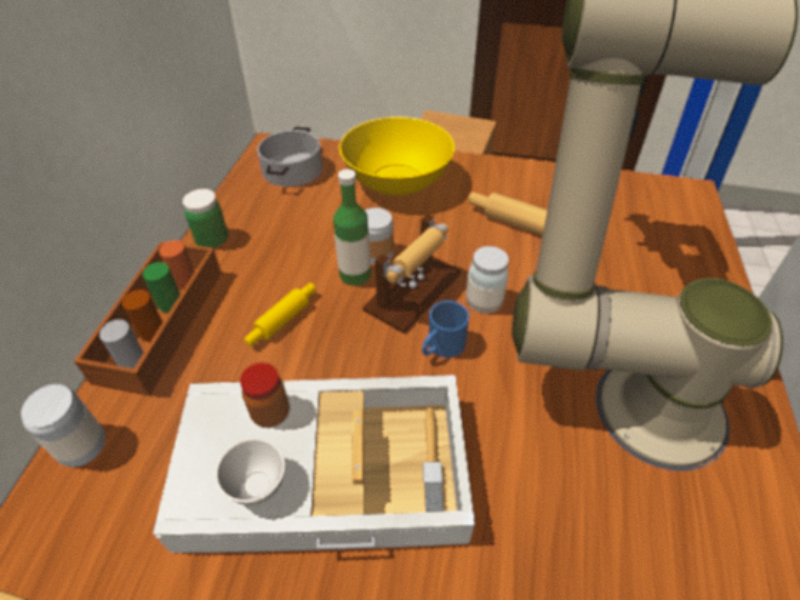

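The top view shows the clipped pin with handle ends at (424,297) and (522,340), and the chest corners at (140,175), (275,145), (328,383) and (190,415). The pull bar spans (205,315)–(270,302), and the brush lies near the frame bar at (262,375). The mug is at (402,367) and the sugar jar at (475,403), both in front of the stand. The side view agrees.

Run:
```python
from h import *
k=.7
T=lambda u,v,z:at("top",u*k,v*k,z)
S=lambda u,v,z:at("side",u*k,v*k,z)
for n,u,v,z in [("pinL",424,297,125),("pinR",522,340,125),("c1",140,175,80),("c2",275,145,80),("c3",328,383,80),("c4",190,415,80),("barL",205,316,92),("barR",270,303,92),("mug",402,367,85),("mughandle",371,349,60),("sugar",475,402,125),("tin",530,257,105),("bottle",504,216,270),("jam",248,211,175),("bowl",179,233,138),("brushL",214,381,20),("brushR",310,366,20)]: print(n,T(u,v,z))
for n,u,v,z in [("pinL",393,272,125),("pinR",443,230,125),("c1",165,540,80),("c2",192,384,80),("c3",457,378,80),("c4",470,535,80),("barnear",357,480,92),("barfar",357,395,92),("jam",261,380,175),("bowl",252,470,138)]: print("side",n,S(u,v,z))
```

```text
pinL [ 533.6 -123.6  125. ]
pinR [ 457.2 -292.3  125. ]
c1 [771.7 399.9  80. ]
c2 [827.5 149.3  80. ]
c3 [384.9  48.4  80. ]
c4 [330.7 293.9  80. ]
barL [506.4 267.9  92. ]
barR [528.8 151.7  92. ]
mug [412.2 -84.5  85. ]
mughandle [445.2 -28.1  60. ]
sugar [ 352.1 -208.3  125. ]
tin [ 606.3 -316.   105. ]
bottle [ 640.4 -238.8  270. ]
jam [676.3 172.9 175. ]
bowl [648.  301.7 138. ]
brushL [388.2 271.4  20. ]
brushR [414.8  89.6  20. ]
side pinL [ 532.5 -136.9  125. ]
side pinR [ 454.3 -280.9  125. ]
side c1 [753.  412.2  80. ]
side c2 [829.7 155.3  80. ]
side c3 [381.6  55.   80. ]
side c4 [330.9 319.1  80. ]
side barnear [505.  273.8  92. ]
side barfar [540.6 128.7  92. ]
side jam [672.9 182.4 175. ]
side bowl [647.1 308.6 138. ]
```

```bash
python3 -m crank '[[[0.92,-1,0,0,0,0,85],[0.92,-1,0,0,0,0,85],[0.92,-1,0,0,0,0,85],[0.92,-1,0,0,0,0,85],[0.92,-1,0,0,0,0,85],[0.92,-1,0,0,0,0,85],[0.92,-1,0,0,0,0,85],[0.92,-1,0,0,0,0,85]]]' 30
python3 -m crank '[[[0.92,-1,0,0,0,0,50],[0.92,-1,0,0,0,0,50],[0.92,-1,0,0,0,0,50],[0.92,-1,0,0,0,0,50],[0.92,-1,0,0,0,0,50],[0.92,-1,0,0,0,0,50],[0.92,-1,0,0,0,0,50],[0.92,-1,0,0,0,0,50]]]'
```

```text
time_s: 0.9
eef_pos: [257.1, -269.8, 231.1]
ee_rot: [-0.0, 0.993, 0.121, -0.0]
force: [1.0, -1.3, 0.6]
grip_width: 1.001
grip_force: 0.0
time_s: 1.7
eef_pos: [387.6, -31.4, 231.2]
ee_rot: [-0.0, 0.993, 0.121, -0.0]
force: [-0.3, -0.1, 0.1]
grip_width: 0.587
grip_force: 0.0
```

Works exactly; continue, then turn +89.3° (11.16 units of negative tool z) while descending.

```bash
python3 -m crank '[[[0.92,-1,0,0,0,0,50],[0.92,-1,0,0,0,0,50],[0.92,-1,0,0,0,0,50],[0.92,-1,0,0,0,0,50],[0.92,-1,0,0,0,0,50],[0.92,-1,0,0,0,0,50],[0.92,-1,0,0,0,0,50],[0.92,-1,0,0,0,0,50]]]'
python3 -m crank '[[[0,0,0,0,0,-1,50],[0,0,0,0,0,-1,50],[0,0,0.5,0,0,-1,50],[0,0,0.5,0,0,-1,50],[0,0,0.5,0,0,-1,50],[0,0,0.5,0,0,-1,50],[0,0,0.5,0,0,-1,50],[0,0,0.5,0,0,-1,50]]]'
python3 -m crank '[[[0,0,0,0,0,-1,50],[0,0,0,0,0,-1,50],[0,0,0,0,0,-1,50],[0,0,0,0,0,-0.16,50],[0,0,0,0,0,0,50],[0,0,0,0,0,0,50],[0,0,0,0,0,0,50],[0,0,0,0,0,0,50]]]'
python3 - <<'E'
from h import *
cv2.imwrite("pics/t1.png",cv2.resize(capture("top")[60:300,80:400],(800,600)))
s=sense();print(s["joints"].round(2),R.from_quat(s["ee_rot"],scalar_first=True).as_matrix().round(3))
E
```

```text
time_s: 2.5
eef_pos: [518.1, 206.9, 230.9]
ee_rot: [0.0, 0.993, 0.121, -0.0]
force: [-0.2, -1.1, -0.1]
grip_width: 0.587
grip_force: 0.0
time_s: 3.3
eef_pos: [517.6, 205.5, 155.5]
ee_rot: [-0.0, 0.776, 0.631, -0.0]
force: [-0.0, -0.1, 0.2]
grip_width: 0.584
grip_force: 0.0
time_s: 4.1
eef_pos: [517.7, 205.5, 156.3]
ee_rot: [-0.0, 0.622, 0.783, -0.0]
force: [-0.3, 0.5, 0.5]
grip_width: 0.583
grip_force: 0.0
[ 0.17  0.45  1.5  -0.    1.19 -0.06] [[-0.227  0.974 -0.   ]
 [ 0.974  0.227 -0.   ]
 [-0.    -0.    -1.   ]]
```

View pics/t1.png

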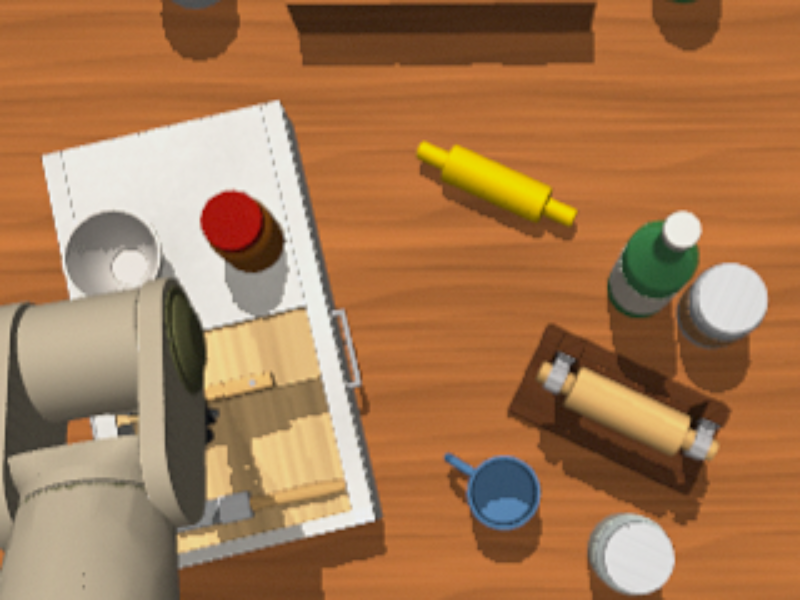

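The top view shows the arm hiding the gripper; the bar's right end is at (272,380). I'll check the straddle from the side.

Run:
```python
from h import *
im=capture("side").copy()
for P in [(518,205.5,156),(518,205.5,92)]:
    u,v=proj("side",P);print(u,v);cv2.circle(im,(int(u),int(v)),2,(255,0,255),-1)
cv2.imwrite("pics/s1.png",cv2.resize(im[210:420,100:380],(800,600)))
```

```text
249.8 291.7
251.5 306.7
```

View pics/s1.png

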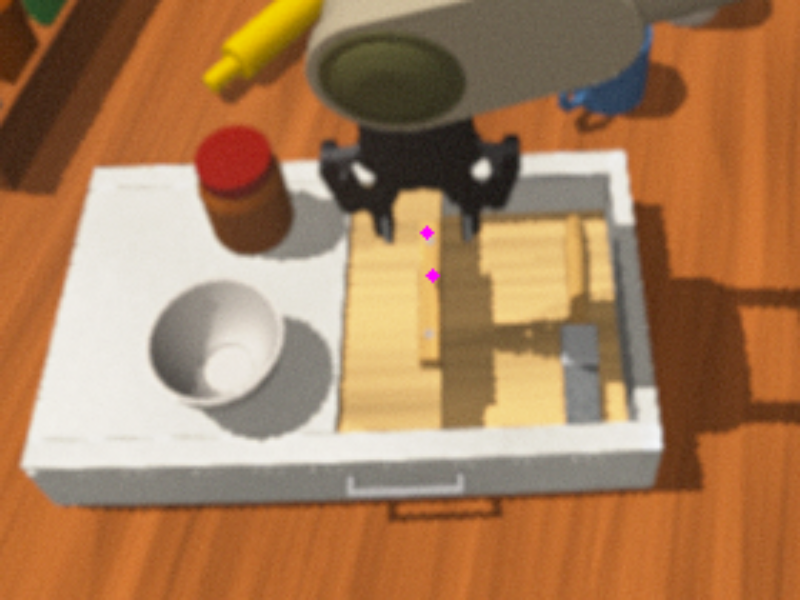

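The fingers, at (388,235) and (470,230), straddle the bar. I'll lower them and push the door open.

```bash
python3 -m crank '[[[0,0,0.6,0,0,0,50],[0,0,0.6,0,0,0,50],[0,0,0.6,0,0,0,50],[0,0,0.6,0,0,0,50],[0,0,0.5,0,0,0,50],[0,0,0,0,0,0,30],[0,0,0,0,0,0,30],[0,0,0,0,0,0,30]]]'
python3 -m crank '[[[0,0.1,0,0,0,0,30],[0,0.1,0,0,0,0,30],[0,0.1,0,0,0,0,30],[0,0.1,0,0,0,0,30],[0,0.1,0,0,0,0,30],[0,0.1,0,0,0,0,30],[0,0.1,0,0,0,0,30],[0,0,0,0,0,0,30]]]'
```

```text
time_s: 5.0
eef_pos: [518.2, 205.6, 84.6]
ee_rot: [0.0, 0.621, 0.784, 0.001]
force: [-0.5, 0.6, -0.5]
grip_width: 0.354
grip_force: 0.0
time_s: 5.8
eef_pos: [535.2, 209.6, 83.8]
ee_rot: [0.0, 0.621, 0.784, 0.0]
force: [-2.0, -0.2, 0.3]
grip_width: 0.353
grip_force: 0.3
```

```bash
python3 -m crank '[[[0,0.08,0,0,0,0,30],[0,0.08,0,0,0,0,30],[0,0.08,0,0,0,0,30],[0,0.08,0,0,0,0,30],[0,0,0,0,0,0,30],[0,0,0,0,0,0,30],[0,0,0,0,0,0,30],[0,0,0,0,0,0,30]]]'
```

```text
time_s: 6.6
eef_pos: [542.9, 211.3, 83.9]
ee_rot: [0.0, 0.621, 0.784, 0.0]
force: [-0.1, 0.4, 0.6]
grip_width: 0.352
grip_force: 0.0
```

```bash
python3 -m crank '[[[0,0.08,0,0,0,0,30],[0,0.08,0,0,0,0,30],[0,0.04,0,0,0,0,30],[0,0,0,0,0,0,30],[0,-0.1,0,0,0,0,30],[0,-0.1,-0.8,0,0,0,50],[0,0,-1,0,0,0,50],[0,0,-1,0,0,0,50]]]'
python3 -m crank '[[[0,0,-1,0,0,0,60],[0,0,-1,0,0,0,60],[-1,0,0,0,0,0,60],[-1,0,0,0,0,0,60],[-1,0,0,0,0,0,60],[-1,0,0,0,0,0,60],[-1,0,0,0,0,0,60],[-1,0,0,0,0,0,60]]]'
python3 - <<'E'
from h import *
a=capture("top")[80:300,90:270];b=capture("side")[240:400,110:350]
cv2.imwrite("pics/c1.png",np.hstack([cv2.resize(a,(400,489)),cv2.copyMakeBorder(cv2.resize(b,(400,267)),0,222,0,0,0)]))
E
```

```text
time_s: 7.4
eef_pos: [542.5, 211.3, 154.6]
ee_rot: [0.0, 0.621, 0.784, 0.0]
force: [-0.0, -0.2, -0.0]
grip_width: 0.584
grip_force: 0.0
time_s: 8.2
eef_pos: [577.1, 64.3, 203.8]
ee_rot: [0.0, 0.621, 0.784, 0.0]
force: [-0.5, -0.2, -0.5]
grip_width: 0.703
grip_force: 0.0
```

View pics/c1.png

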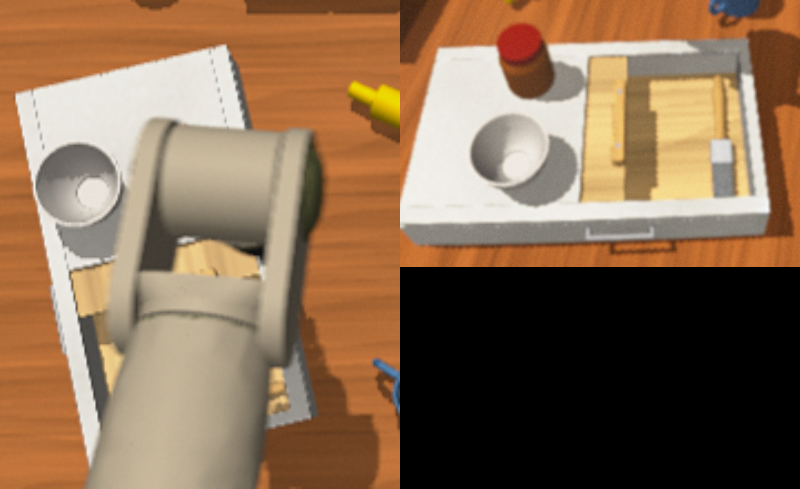

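The side view shows the door well open, with the bar top centre at about (619,125), and clear floor from there to the brush. I'll refine the pin and bar poses.

Run:
```python
from h import *
from scipy.optimize import least_squares
b=at("side",(619-400)/1.667+110,125/1.667+240,92)
r=b[:2]-[476.5,198.9];print("bar",b,r@[.973,.228],r@[-.228,.973])
im=cv2.imread("pics/t1.png");h=cv2.cvtColor(im,cv2.COLOR_BGR2HSV)
for sat in (140,160):
    m=cv2.inRange(h,(10,50,150),(25,sat,255));m[:320]=0;m[500:]=0;m[:,:530]=0
    n,l,st,c=cv2.connectedComponentsWithStats(m);i=1+st[1:,4].argmax()
    rc=cv2.minAreaRect(np.argwhere(l==i)[:,::-1].astype(np.float32));print(rc,c[i])
    bx=cv2.boxPoints(rc)/2.5+[80,60];w=np.array([at("top",*p,125) for p in bx]);print(w.tolist(),w.mean(0))
```

```text
bar [535.1 229.7  92. ] 64.04020000000001 16.607599999999977
((629.59619140625, 409.5192565917969), (144.217529296875, 38.28995132446289), 25.34617805480957) [629.2723798  409.64413599]
[[507.3, -137.4, 125.0], [541.8, -154.3, 125.0], [479.0, -282.6, 125.0], [445.0, -265.3, 125.0]] [ 493.275 -209.9    125.   ]
((629.6165161132812, 409.4762878417969), (144.217529296875, 38.38507843017578), 25.34617805480957) [629.21729579 409.47872978]
[[507.3, -137.4, 125.0], [541.9, -154.3, 125.0], [479.1, -282.6, 125.0], [445.0, -265.3, 125.0]] [ 493.325 -209.9    125.   ]
```

```bash
python3 -m crank '[[[-1,-0.56,0,0,0,0,70],[-1,-0.57,0,0,0,0,70],[-1,-0.57,0,0,0,0,70],[-1,-0.57,0,0,0,0,70],[-1,-0.57,0,0,0,0,70],[-1,-0.57,0,0,0,0,70],[-1,-0.57,0,0,0,0,70],[-1,-0.57,0,0,0,0,70]]]'
python3 -m crank '[[[-1,-0.57,0,0,0,0,70],[-0.85,-0.54,0,0,0,0,70],[0,0,0,0,0,1,70],[0,0,0,0,0,1,70],[0,0,0,0,0,1,70],[0,0,0,0,0,1,70],[0,0,0,0,0,0.7,70],[0,0,0,0,0,0,70]]]'
```

```text
time_s: 9.1
eef_pos: [511.5, -155.7, 203.9]
ee_rot: [0.0, 0.621, 0.784, 0.0]
force: [0.2, -0.5, 0.4]
grip_width: 0.82
grip_force: 0.0
time_s: 9.9
eef_pos: [495.5, -206.1, 203.8]
ee_rot: [0.0, 0.841, 0.542, 0.0]
force: [0.0, -0.5, -0.5]
grip_width: 0.822
grip_force: 0.0
```

```bash
python3 -m crank '[[[-0.13,0,0.6,0,0,0.1,70],[0,0,0.8,0,0,0,70],[0,0,0.8,0,0,0,70],[0,0,0.8,0,0,0,70],[0,0,0.5,0,0,0,70],[0,0,0.33,0,0,0,70],[0,0,0,0,0,0,70],[0,0,0,0,0,0,70]]]' 60
python3 - <<'E'
from h import *
a=capture("side")[120:280,210:370]
cv2.imwrite("pics/g1.png",cv2.resize(a,(600,600),interpolation=cv2.INTER_CUBIC))
E
```

```text
time_s: 10.7
eef_pos: [494.3, -209.9, 108.7]
ee_rot: [0.001, 0.844, 0.536, 0.0]
force: [-0.2, -0.6, 0.9]
grip_width: 0.819
grip_force: 0.0
```

View pics/g1.png

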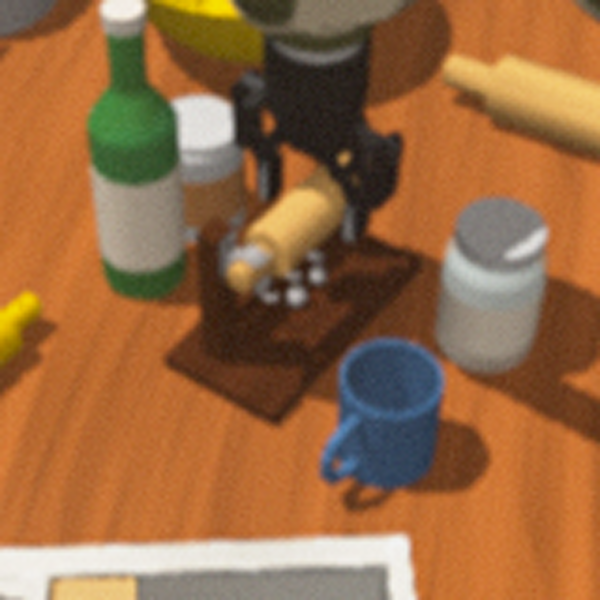

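The fingers straddle the barrel, the rear one at (265,175) and the front one at (350,220), and the tin and bottle are clear. Now I'll close on it.

```bash
python3 -m crank '[[[0,0,0,0,0,0,40],[0,0,0,0,0,0,40],[0,0,0,0,0,0,40],[0,0,0,0,0,0,40],[0,0,0,0,0,0,40],[0,0,0,0,0,0,40],[0,0,0,0,0,0,40],[0,0,0,0,0,0,40]]]' 60
```

```text
time_s: 11.55
eef_pos: [493.0, -209.3, 108.2]
ee_rot: [-0.001, 0.844, 0.536, -0.001]
force: [-5.8, 2.2, 3.9]
grip_width: 0.496
grip_force: 60.2
```

```bash
python3 -m crank '[[[0,-0.15,0,0,0,0,40],[0,-0.2,0,0,0,0,40],[0,-0.2,0,0,0,0,40],[0,-0.2,0,0,0,0,40],[0,-0.25,0,0,0,0,40],[0,-0.25,0,0,0,0,40],[0,-0.25,0,0,0,0,40],[0,-0.15,0,0,0,0,40]]]'
```

```text
time_s: 12.35
eef_pos: [455.8, -191.7, 107.9]
ee_rot: [-0.0, 0.844, 0.536, -0.0]
force: [-0.0, -0.4, -2.0]
grip_width: 0.492
grip_force: 72.5
```

The pin is free (only its weight remains on the wrist). I'll lift it and check the chest pose with an overlay on the first pictures.

```bash
python3 -m crank '[[[0,0,-0.3,0,0,0,40],[0,0,-0.6,0,0,0,40],[0,0,-0.7,0,0,0,40],[0,0,-0.7,0,0,0,40],[0,0,-0.7,0,0,0,40],[0,0,-0.7,0,0,0,40],[0,0,-0.5,0,0,0,40],[0,0,-0.2,0,0,0,40]]]'
python3 - <<'E'
from h import *
c,s=.9736,.2283
def W(x,y,z):return (476.5+c*x-s*y,198.9+s*x+c*y,z)
out=[]
for n,(x0,y0,f) in {"top":(130,135,4),"side":(145,350,3)}.items():
    im=cv2.imread(f"pics/{n}0.png")
    w,h=(210,290) if n=="top" else (350,230)
    im=cv2.resize(im[y0:y0+h,x0:x0+w] if n=="top" else im[y0:y0+h,x0:x0+w],None,fx=2 if n=="top" else 1.08,fy=2 if n=="top" else 1.08); g=2 if n=="top" else 1.08
    for L in [[(-125,-130,80),(335,-130,80),(335,130,80),(-125,130,80)],[(-110,-109,80),(110,-109,80),(110,109,80),(-110,109,80)],[(34.5,-60,92),(34.5,60,92),(50.5,60,92),(50.5,-60,92)]]:
        p=np.array([(proj(n,W(*q))/.7-[x0,y0])*g for q in L]).astype(np.int32)
        cv2.polylines(im,[p],True,(255,0,255),1)
    out.append(im)
H=max(o.shape[0] for o in out)
cv2.imwrite("pics/o1.png",np.hstack([cv2.copyMakeBorder(o,0,H-o.shape[0],0,0,0) for o in out]))
E
```

```text
time_s: 13.15
eef_pos: [457.0, -192.4, 219.8]
ee_rot: [0.001, 0.844, 0.536, 0.0]
force: [-0.4, 0.1, -2.0]
grip_width: 0.49
grip_force: 72.5
```

View pics/o1.png

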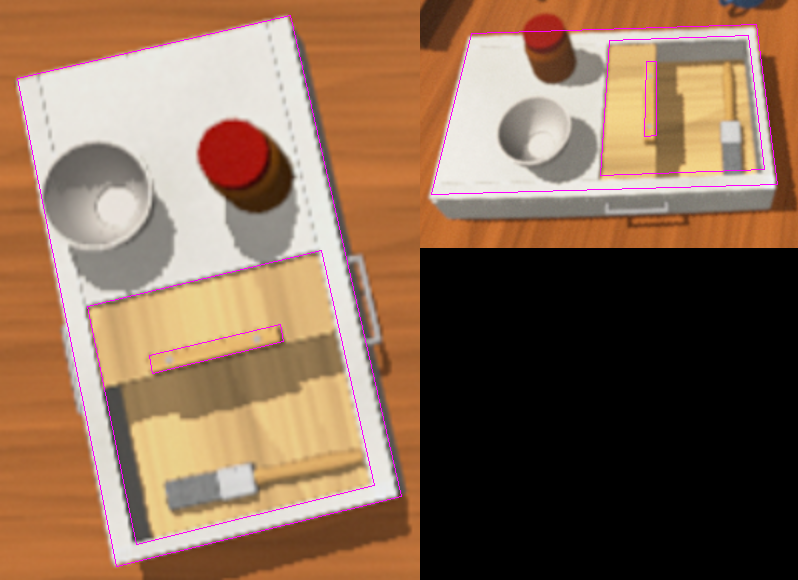

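The overlay fits the chest well (top view within a pixel or two). Now I'll carry the pin over.

```bash
python3 -m crank '[[[0.5,-0.2,0,0,0,0,40],[0.95,-0.4,0,0,0,0,40],[0.95,-0.4,0,0,0,0,40],[0.95,-0.4,0,0,0,0,40],[0.95,-0.4,0,0,0,0,40],[0.95,-0.4,0,0,0,0,40],[0.95,-0.4,0,0,0,0,40],[0.95,-0.4,0,0,0,0,40]]]'
python3 -m crank '[[[0.95,-0.4,0,0,0,0,40],[0.95,-0.4,0,0,0,0,40],[0.95,-0.4,0,0,0,0,40],[0.95,-0.4,0,0,0,0,40],[0.95,-0.4,0,0,0,0,40],[0.95,-0.4,0,0,0,0,40],[0.95,-0.4,0,0,0,0,40],[0.66,-0.32,0,0,0,0,40]]]'
python3 -m crank '[[[0,0,0,0,0,-0.6,40],[0,0,0.3,0,0,-0.7,40],[0,0,0.5,0,0,-0.7,40],[0,0,0.5,0,0,-0.7,40],[0,0,0.5,0,0,-0.7,40],[0,0,0.5,0,0,-0.7,40],[0,0,0.3,0,0,-0.7,40],[0,0,0,0,0,0,40]]]'
python3 - <<'E'
from h import *
a=capture("side")[190:400,110:390]
cv2.imwrite("pics/p1.png",cv2.resize(a,(800,600),interpolation=cv2.INTER_CUBIC))
s=sense();p=s["eef_pos"]-[476.5,198.9,0];print(p[0]*.9736+p[1]*.2283,-p[0]*.2283+p[1]*.9736,p[2],R.from_quat(s["ee_rot"],scalar_first=True).as_matrix().round(3),s["joints"].round(2))
E
```

```text
time_s: 13.95
eef_pos: [464.2, 3.5, 217.4]
ee_rot: [-0.001, 0.844, 0.536, -0.0]
force: [0.7, 0.1, -2.4]
grip_width: 0.491
grip_force: 72.5
time_s: 14.75
eef_pos: [471.1, 202.2, 217.2]
ee_rot: [-0.0, 0.844, 0.536, -0.001]
force: [0.1, -0.4, -2.4]
grip_width: 0.493
grip_force: 72.5
time_s: 15.55
eef_pos: [470.7, 200.5, 151.5]
ee_rot: [-0.001, 0.621, 0.784, -0.001]
force: [-0.0, -0.1, -2.7]
grip_width: 0.492
grip_force: 72.6
-4.726287478997891 2.774803199394041 152.3660699755479 [[-0.227  0.974 -0.002]
 [ 0.974  0.227 -0.   ]
 [ 0.    -0.002 -1.   ]] [ 0.17  0.36  1.65  0.    1.13 -0.06]
```

View pics/p1.png

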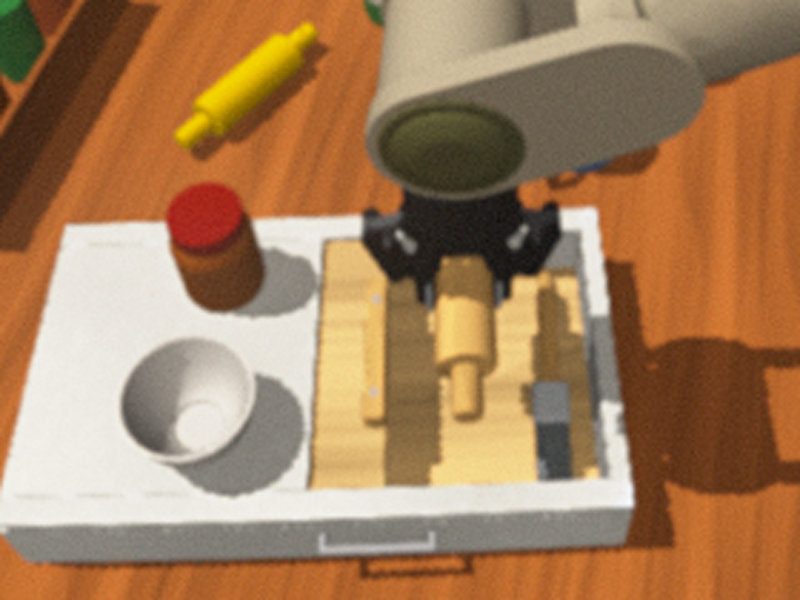

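The side view shows the pin level over the opening, with its near handle end at (466,410). The rear knuckle, left edge (363,215), could come close to the pull bar. I'll check the clearances.

Run:
```python
from h import *
def C(p):
    r=p[:2]-np.array([476.5,198.9]);return (r@[.9736,.2283]).round(1),(r@[-.2283,.9736]).round(1)
f=lambda u,v:((u/2+130)*.7,(v/2+135)*.7)
for u,v,z in [(235,466,28),(220,468,28),(255,464,28),(166,485,28),(300,458,24)]: print(C(at("top",*f(u,v),z)))
g=lambda u,v:(110+u*.35,190+v*.35)
print("brush side",C(at("side",*g(533,384),28)),C(at("side",*g(537,478),20)))
print("pin end",C(at("side",*g(466,417),169)),"barrel mid near", C(at("side",*g(466,362),169)))
for z in (200,215,230):print(z,C(at("side",*g(365,235),z)),C(at("side",*g(388,275),z)),C(at("side",*g(558,235),z)))
```

```text
(np.float64(-60.9), np.float64(21.9))
(np.float64(-59.4), np.float64(36.0))
(np.float64(-63.5), np.float64(3.2))
(np.float64(-62.9), np.float64(88.7))
(np.float64(-68.0), np.float64(-38.5))
brush side (np.float64(-59.9), np.float64(12.4)) (np.float64(-58.0), np.float64(88.1))
pin end (np.float64(-4.4), np.float64(103.5)) barrel mid near (np.float64(-5.5), np.float64(63.2))
200 (np.float64(64.3), np.float64(-23.5)) (np.float64(47.1), np.float64(10.5)) (np.float64(-74.6), np.float64(-17.8))
215 (np.float64(62.8), np.float64(-13.4)) (np.float64(45.9), np.float64(19.8)) (np.float64(-73.0), np.float64(-7.8))
230 (np.float64(61.2), np.float64(-3.3)) (np.float64(44.8), np.float64(29.3)) (np.float64(-71.4), np.float64(2.1))
```

Untilted, the rear knuckle would reach the bar. I'll place the pin at chest x of about -17 with the tool top tilted 8° toward the robot, which clears both the bar and the brush.

```bash
python3 -m crank '[[[-0.1,-0.2,0,-0.5,0,0,40],[0,-0.2,0,-0.5,0,0,40],[0,-0.1,0.7,0,0,0,40],[0,-0.12,0.85,0,0,0,40],[0,-0.12,0.85,0,0,0,40],[0,-0.12,0.85,0,0,0,40],[0,-0.11,0.8,0,0,0,40],[0,-0.085,0.63,0,0,0,40]]]'
python3 -m crank '[[[0,-0.02,0.15,0,0,0,40],[0,-0.02,0.15,0,0,0,40],[0,-0.015,0.1,0,0,0,40],[0,-0.015,0.1,0,0,0,40],[0,0,0,0,0,0,40],[0,0,0,0,0,0,40],[0,0,0,0,0,0,40],[0,0,0,0,0,0,40]]]'
python3 - <<'E'
from h import *
s=sense();p=s["eef_pos"]-[476.5,198.9,0];print(p[0]*.9736+p[1]*.2283,-p[0]*.2283+p[1]*.9736,p[2],R.from_quat(s["ee_rot"],scalar_first=True).as_matrix().round(3))
E
```

```text
time_s: 16.4
eef_pos: [462.6, 195.7, 33.8]
ee_rot: [0.043, 0.621, 0.781, 0.055]
force: [0.8, -0.1, -0.5]
grip_width: 0.492
grip_force: 72.7
time_s: 17.2
eef_pos: [463.1, 195.4, 22.1]
ee_rot: [0.043, 0.62, 0.782, 0.055]
force: [0.1, -1.0, -1.9]
grip_width: 0.497
grip_force: 72.7
-13.811572164258903 -0.3658908718732006 22.10379817129667 [[-0.228  0.964  0.136]
 [ 0.974  0.226  0.032]
 [ 0.     0.139 -0.99 ]]
```

```bash
python3 -m crank '[[[0,-0.007,0.05,0,0,0,40],[0,-0.007,0.05,0,0,0,40],[0,-0.007,0.05,0,0,0,40],[0,-0.007,0.05,0,0,0,40],[0,0,0,0,0,0,40],[0,0,0,0,0,0,40],[0,0,0,0,0,0,40],[0,0,0,0,0,0,40]]]' 40
```

```text
time_s: 18.0
eef_pos: [463.0, 195.4, 17.3]
ee_rot: [0.043, 0.62, 0.782, 0.055]
force: [-3.2, -1.3, 5.9]
grip_width: 0.489
grip_force: 73.7
```

Floor contact is gentle (about 8 N). I'll release slightly and then rise.

```bash
python3 -m crank '[[[0,0,0,0,0,0,42],[0,0,0,0,0,0,43],[0,0,0,0,0,0,44],[0,0,0,0,0,0,46],[0,0,0,0,0,0,48],[0,0,0,0,0,0,49],[0,0,0,0,0,0,49],[0,0,0,0,0,0,49]]]' 20
```

```text
time_s: 18.8
eef_pos: [463.1, 195.4, 16.9]
ee_rot: [0.043, 0.62, 0.782, 0.055]
force: [0.6, 0.8, -0.4]
grip_width: 0.57
grip_force: 0.0
```

```bash
python3 -m crank '[[[0,0,-0.2,0,0,0,49],[0,0,-0.4,0,0,0,49],[0,0,-0.5,0,0,0,49],[0,0,-0.7,0,0,0,49],[0,0,-0.8,0,0,0,49],[0,0,-0.8,0,0,0,49],[0,0,-0.8,0.5,0,0,49],[0,0,-0.6,0.5,0,0,49]]]'
python3 - <<'E'
from h import *
a=capture("side")[190:400,110:390]
cv2.imwrite("pics/q1.png",cv2.resize(a,(800,600),interpolation=cv2.INTER_CUBIC))
s=sense();p=s["eef_pos"]-[476.5,198.9,0];print(p[0]*.9736+p[1]*.2283,-p[0]*.2283+p[1]*.9736,p[2],R.from_quat(s["ee_rot"],scalar_first=True).as_matrix().round(3))
E
```

```text
time_s: 19.6
eef_pos: [447.5, 191.8, 138.6]
ee_rot: [0.0, 0.621, 0.784, -0.0]
force: [0.6, 0.5, 1.0]
grip_width: 0.574
grip_force: 0.0
-27.734669084306102 -0.5901936281613924 140.511311972678 [[-0.228  0.974  0.001]
 [ 0.974  0.228 -0.   ]
 [-0.001  0.001 -1.   ]]
```

View pics/q1.png

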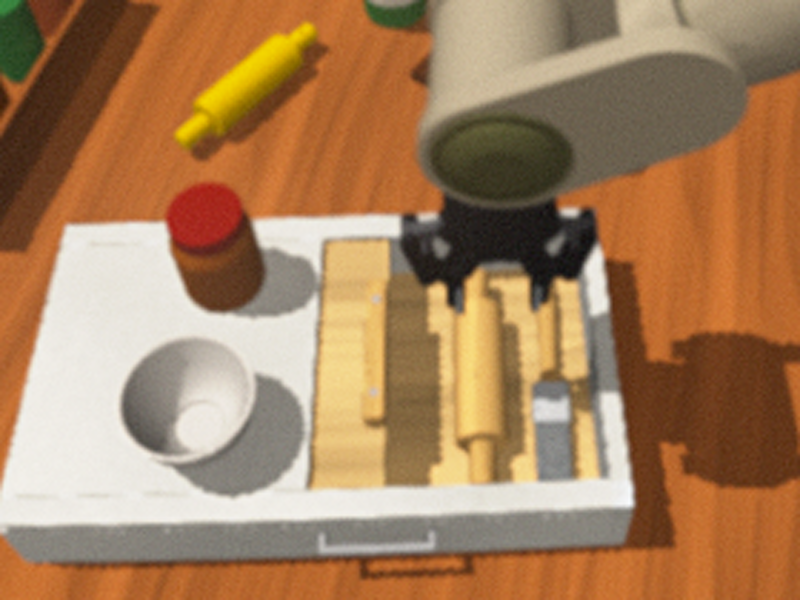

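The pin lies on the chest floor at (480,370) beside the brush at (550,430), and the bar is at (375,355). Now the door.

```bash
python3 -m crank '[[[0,0.5,0,0,0,0,42],[0,0.9,0,0,0,0,42],[0,0.9,0,0,0,0,42],[0,0.8,0,0,0,0,42],[0,0.53,0,0,0,0,42],[0,0,0.3,0,0,0,42],[0,0,0.4,0,0,0,42],[0,0,0,0,0,0,42]]]'
python3 -m crank '[[[0,0,0.4,0,0,0,42],[0,0,0.4,0,0,0,42],[0,0,0.4,0,0,0,42],[0,0,0.3,0,0,0,42],[0,0,0,0,0,0,26],[0,0,0,0,0,0,26],[0,0,0,0,0,0,26],[0,0,0,0,0,0,26]]]'
python3 - <<'E'
from h import *
s=sense();p=s["eef_pos"]-[476.5,198.9,0];print(p[0]*.9736+p[1]*.2283,-p[0]*.2283+p[1]*.9736,p[2])
E
```

```text
time_s: 20.45
eef_pos: [534.5, 212.3, 116.6]
ee_rot: [-0.001, 0.621, 0.784, -0.001]
force: [-0.2, 0.4, -0.3]
grip_width: 0.491
grip_force: 0.0
time_s: 21.25
eef_pos: [536.4, 212.6, 81.3]
ee_rot: [0.0, 0.621, 0.784, 0.0]
force: [-0.8, 0.4, 0.2]
grip_width: 0.306
grip_force: 0.0
61.42437609904144 -0.35081149360526176 81.25639636984785
```

```bash
python3 -m crank '[[[0,-0.1,-0.12,0,0,0,26],[0,-0.2,0,0,0,0,26],[0,-0.35,0,0,0,0,26],[0,-0.4,0,0,0,0,26],[0,-0.4,0,0,0,0,26],[0,-0.4,0,0,0,0,26],[0,-0.4,0,0,0,0,26],[0,-0.4,0,0,0,0,26]]]'
python3 -m crank '[[[0,-0.4,0,0,0,0,26],[0,-0.4,0,0,0,0,26],[0,-0.4,0,0,0,0,26],[0,-0.4,0,0,0,0,26],[0,-0.4,0,0,0,0,26],[0,-0.4,0,0,0,0,26],[0,-0.4,0,0,0,0,26],[0,-0.3,0,0,0,0,26]]]'
python3 -m crank '[[[0,-0.1,0,0,0,0,26],[0,-0.08,0,0,0,0,26],[0,-0.06,0,0,0,0,26],[0,-0.06,0,0,0,0,26],[0,-0.06,0,0,0,0,26],[0,-0.06,0,0,0,0,26],[0,-0.06,0,0,0,0,26],[0,-0.06,0,0,0,0,26]]]'
python3 - <<'E'
from h import *
s=sense();p=s["eef_pos"]-[476.5,198.9,0];print(p[0]*.9736+p[1]*.2283,-p[0]*.2283+p[1]*.9736,p[2],s["force"])
E
```

```text
time_s: 22.05
eef_pos: [471.4, 197.3, 84.5]
ee_rot: [0.001, 0.621, 0.784, 0.001]
force: [4.1, 0.8, 2.6]
grip_width: 0.304
grip_force: 1.8
time_s: 22.85
eef_pos: [395.2, 179.5, 83.8]
ee_rot: [-0.0, 0.621, 0.784, -0.0]
force: [4.1, 0.8, 1.2]
grip_width: 0.305
grip_force: 1.7
time_s: 23.65
eef_pos: [382.9, 176.6, 83.7]
ee_rot: [-0.0, 0.621, 0.784, -0.0]
force: [1.8, 1.8, -2.1]
grip_width: 0.305
grip_force: 1.6
-96.26669419335146 -0.35155647608724294 83.74060147000696 [ 1.8313655   1.79614139 -2.09618229]
```

~10 mm to go; creep until the force rises.

```bash
python3 -m crank '[[[0,-0.05,0,0,0,0,26],[0,-0.05,0,0,0,0,26],[0,-0.05,0,0,0,0,26],[0,-0.05,0,0,0,0,26],[0,-0.05,0,0,0,0,26],[0,-0.05,0,0,0,0,26],[0,-0.05,0,0,0,0,26],[0,-0.05,0,0,0,0,26]]]'
```

```text
time_s: 24.45
eef_pos: [375.3, 174.7, 84.1]
ee_rot: [0.002, 0.621, 0.784, 0.002]
force: [16.6, 5.2, -14.7]
grip_width: 0.302
grip_force: 8.6
```

```bash
python3 -m crank '[[[0,-0.04,0,0,0,0,26],[0,-0.02,0,0,0,0,26],[0,0,0,0,0,0,26],[0,0,0,0,0,0,26],[0,0,0,0,0,0,26],[0,0,0,0,0,0,26],[0,0,0,0,0,0,26],[0,0,0,0,0,0,26]]]'
```

```text
time_s: 25.25
eef_pos: [375.3, 174.6, 84.3]
ee_rot: [0.003, 0.622, 0.783, 0.004]
force: [19.4, 7.1, -14.6]
grip_width: 0.304
grip_force: 10.2
```

A firm stop. I'll back off, lift clear, then look.

```bash
python3 -m crank '[[[0,-0,0,0,0,0,30],[0,0,0,0,0,0,34],[0,0,0,0,0,0,36],[0,0,-0.3,0,0,0,36],[0,0,-0.8,0,0,0,36],[0,0,-1,0,0,0,36],[0,0,-1,0,0,0,36],[0,0,-1,0,0,0,36]]]'
python3 -m crank '[[[-1,0,-1,0,0,0,36],[-1,0,-0.5,0,0,0,36],[-1,0,0,0,0,0,36],[-1,0,0,0,0,0,36],[-1,0,0,0,0,0,36],[-1,0,0,0,0,0,36],[-1,0,0,0,0,0,36],[-1,0,0,0,0,0,36]]]'
python3 - <<'E'
from h import *
a=capture("top")[80:300,90:270];b=capture("side")[150:400,110:360]
cv2.imwrite("pics/f1.png",np.hstack([cv2.resize(a,(327,400)),cv2.resize(b,(400,400))]))
E
```

```text
time_s: 26.05
eef_pos: [371.4, 174.0, 187.9]
ee_rot: [-0.0, 0.621, 0.784, -0.0]
force: [-0.3, 0.7, 0.2]
grip_width: 0.419
grip_force: 0.0
time_s: 26.85
eef_pos: [417.2, -21.6, 224.3]
ee_rot: [-0.0, 0.621, 0.784, -0.0]
force: [0.4, 0.2, 0.1]
grip_width: 0.42
grip_force: 0.0
```

View pics/f1.png

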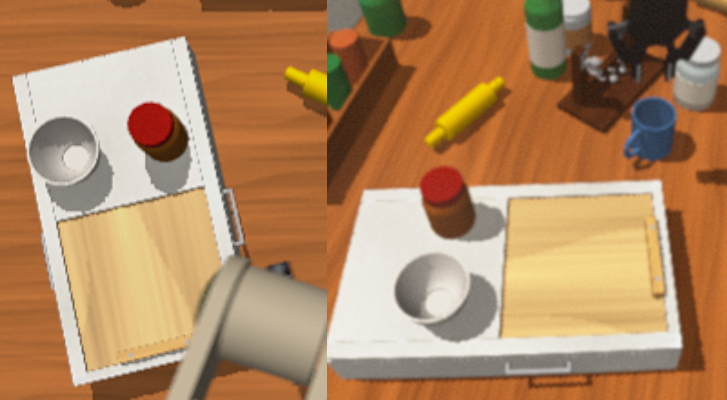

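The door covers the whole opening, and the bar lies against the near frame with everything else standing. I'll do one numeric check for a residual gap.

Run:
```python
from h import *
c,s=.9736,.2283
im=capture("side").astype(np.float32)
for y in (0,85):
  for x in range(-122,-84,3):
    u,v=proj("side",(476.5+c*x-s*y,198.9+s*x+c*y,80 if x<-108 else (92 if y==0 else 73)))
    print(y,x,u,v,cv2.getRectSubPix(im,(1,1),(float(u),float(v))).ravel().astype(int))
```

```text
0 -122 324.2 307.7 [128 143 162]
0 -119 322.9 307.8 [201 211 220]
0 -116 321.6 307.8 [217 226 230]
0 -113 320.3 307.9 [196 204 209]
0 -110 319.0 307.9 [139 152 159]
0 -107 318.0 305.4 [109 138 161]
0 -104 316.7 305.4 [100 171 218]
0 -101 315.4 305.5 [105 190 237]
0 -98 314.0 305.5 [103 190 234]
0 -95 312.7 305.6 [101 182 230]
0 -92 311.4 305.7 [ 94 169 219]
0 -89 310.0 305.7 [101 170 215]
0 -86 308.7 305.8 [123 196 234]
85 -122 328.9 343.5 [113 129 152]
85 -119 327.5 343.6 [192 205 212]
85 -116 326.1 343.7 [216 226 230]
85 -113 324.6 343.7 [220 228 230]
85 -110 323.2 343.8 [213 222 225]
85 -107 321.6 345.2 [152 177 193]
85 -104 320.2 345.3 [116 176 212]
85 -101 318.8 345.4 [112 182 223]
85 -98 317.4 345.4 [116 184 223]
85 -95 316.0 345.5 [113 181 221]
85 -92 314.6 345.5 [114 179 223]
85 -89 313.2 345.6 [115 182 224]
85 -86 311.8 345.7 [114 182 223]
```

```bash
python3 -c "
from rig import *
print(finish_job())"
```

```text
the job is handed in; nothing more can be done
None
```

The rolling pin is lying in the chest beside the brush, the door is pushed shut against the frame with no visible gap, nothing else looked moved in the last pictures, and the job is handed in (no verdict was returned).

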